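# Hold a bearing cap home in the drilling jig

## Task

Take the lid off the round parts tin and set it down flat on the bench, knob up, then move the bearing cap from the tin into the jig: feet down on the bed, one of its two long sides flat against the fence. Finish while holding it there with one firm diagonal push, about 15 N down onto the bed and about 15 N into the fence at once, and do not let go. Do not drop the lid or the cap, and leave the wrench, piston and grease jar alone.

Things in the scene. Friction and masses are not known exactly. Their poses are not given: they have to be found in the camera images.
- jig: The drilling jig, fixed to the bench on one side of the work area (tin and jig may swap sides). Origin under the middle of its bed, at bench height; x axis horizontal, across the bed and straight into the fence (roughly away from the robot, turned up to 0.45 rad); y axis along the fence; z up.
- jig_bed: The jig's bed: dark steel slab, 160 mm (x) by 200 mm (y), its flat top 20 mm above the bench. Same origin and axes as the jig.
- jig_fence: The jig's fence: upright bright steel bar along the bed's far edge, 180 mm long (y), 20 mm thick, top 55 mm above the bench (35 mm above the bed). Rigid; friction on bed and fence about 0.6, so a cap dragged over the bed while pressed down passes only part of the push on to the fence. Its working face, which looks to -x, lies at x = +50 mm. Same origin and axes as the jig.
- tin: Round open parts tin of bare aluminium, fixed to the bench, outer diameter 160 mm, wall 4 mm, rim 55 mm above the bench, inner floor 5 mm above it. Origin: centre of its underside.
- tin_lid: The tin's loose lid, aluminium disc of 168 mm diameter, 4 mm thick, with a 138 mm plug 6 mm deep under it that sits in the tin's mouth with play, and a black knob on top; 38 mm high in all, about 0.22 kg. Origin: centre of the plug's underside (which touches the bench when the lid is set down). z up through the knob.
- lid_knob (a point): Centre of the lid's round black knob, 28 mm in diameter and 20 mm tall (on a 14 mm stem 8 mm tall), 28 mm above the lid's origin.
- lid_center (a point): Centre of the lid's disc, 8 mm above the lid's origin.
- cap: The bearing cap, a loose aluminium block lying feet down in the tin: 58 mm long (own y), 40 mm wide (own x), 40 mm high, about 0.23 kg, with an 18 mm high, 26 mm wide arch through it underneath along x, between its two feet (each 16 mm long), and two bolt holes on top. The ends (y = +-29 mm) and the long sides (x = +-20 mm) are upright flat faces; it is the same turned half round. Origin: centre of its underside.
- cap_center (a point): Centre of the bearing cap, 20 mm above its underside; same axes as the cap.
- wrench: Bystander: steel open-ended wrench, 170 mm long, lying flat beyond the work. Leave it alone.
- piston: Bystander: aluminium piston, 66 mm in diameter, 55 mm high, standing on the bench between the robot and the work. Origin: centre of its underside. Leave it alone.
- grease_jar: Bystander: clear jar with a steel cap, 56 mm in diameter, 60 mm high, standing on the bench between the robot and the work. Origin: centre of its underside. Leave it alone.
There are look-alikes about, which are no part of the job. What is shaped like the tin_lid but blue is not meant. Leave any brown look-alike of the tin alone.

How it is judged:
On the way:
1. the lid lies flat on the bench, knob up, let go, while the cap is still in the tin (height (world z) of lid_center below 0.012 m and angle between lid_center's own z axis and vertical below 0.08 rad and contact force between the fingers and tin_lid below 0.05 N and horizontal distance between cap_center and tin below 0.08 m and height (world z) of cap_center below 0.06 m), for 0.2 s.
At the end, for the whole second after the job is handed in: Lid flat on the bench, knob up (within 0.08 rad), let go, at rest. Cap feet down on the bed (within 2.5 mm, 0.04 rad), long side on the fence (gap under 3 mm, 0.04 rad, centre within 75 mm of its middle), still, fingers pressing it: over 5 N on the bed and over 2.5 N on the fence at once (height (world z) of lid_center below 0.012 m and angle between lid_center's own z axis and vertical below 0.08 rad and contact force between the fingers and tin_lid below 0.05 N and linear speed of tin_lid below 0.02 m/s and x of cap_center in the frame of jig between 0.027 and 0.0325 m and y of cap_center in the frame of jig between -0.075 and 0.075 m and z of cap_center in the frame of jig between 0.037 and 0.0425 m and angle between cap_center's own z axis and vertical below 0.04 rad and angle between the y axis of cap_center and the y axis of jig, either way round below 0.04 rad and contact force between cap and jig_fence above 2.5 N and contact force between cap and jig_bed above 5 N and contact force between the fingers and cap above 4 N and linear speed of cap below 0.01 m/s); the arm keeps its last pose, push and grip.
It fails at once if the wrench is moved more than 20 mm (distance of wrench from where it was at the start of the episode above 0.02 m).
It fails at once if the piston is moved more than 20 mm (distance of piston from where it was at the start of the episode above 0.02 m).
It fails at once if the grease jar is moved more than 20 mm (distance of grease_jar from where it was at the start of the episode above 0.02 m).
It fails at once if the lid is dropped (falls free faster than 0.7 m/s) (linear speed of tin_lid above 0.7 m/s and contact force between the fingers and tin_lid below 0.05 N).
It fails at once if the cap is dropped (falls free faster than 0.7 m/s) (linear speed of cap above 0.7 m/s and contact force between the fingers and cap below 0.05 N).
It also fails if it takes over 69 s, if anything falls off the work surface, if the arm or the gripper's body presses on something with over 40 N, if the wrist force passes 120 N, or if a joint passes its speed limit or range.

## Robot

A 6-joint arm with a two-finger parallel gripper is mounted at the origin on the work surface. World frame = base frame: x ahead of the robot, y to its left, z up, the work surface at z = 0. Lengths are in m, angles in rad, forces in N, time in s.
With the tool pointing down it reaches from about 0.225 to 0.875 m from the base axis. Payload 3.4 kg.
Tool frame: the origin (TCP) lies midway between the tips of the shut fingers; the grasp point (between the pads) lies 19 mm behind it; z points along the fingers, y is the line along which they close (so a half turn about z gives the same grasp; the last joint's range is limited). The gripper opens to 85 mm and grips with 20 to 120 N. Pads are 22 mm wide; open, the fingers measure 114 mm over their backs; the gripper's body (76 mm by 85 mm) begins 54 mm behind the grasp point. The pads swing forward as they close: fully open they stand 13 mm farther back than shut.
Start: joints at [1.133, 0.276, 1.505, -0, 1.361, -0.121], TCP at [0.179, 0.546, 0.231] pointing down, gripper open.
Joint ranges: [-2.89, 2.89], [-0.75, 2.08], [0.22, 2.7], [-1.18, 4.32], [0.11, 2.71], [-2.7, 2.7]. Speed limits (rad/s): [2.57, 2.57, 3.14, 3.14, 3.14, 3.14].

## Interface

Orientations are given as [roll, pitch, yaw] about the fixed x, y, z axes, in that order (R = Rz(yaw) Ry(pitch) Rx(roll)).
In Python, from rig import manip, eyes, order, spot_in gives the robot as it stands.
- The arm moves only by the tool move_arm, never from a script. Its argument "moves" is a list of rows, each a list of 2 entries, a list of its own where there are three numbers: the shift along the tool's x, y, z scaled (see below), then the turn about the tool's z scaled (see below). In form: [[[x, y, z], roll], ...]. A call has 1 to 12 rows; each row shifts and turns the commanded pose from where the row before left it, along the tool's axes as they then stand; what a row does not reach is not made up. The controller multiplies each number of a shift by 0.05 m and each number of a turn by 120 degrees. A row lasts 1/10 s, in which the tool goes at most 50 mm and 8.59 degrees, less where a joint would pass 70% of its speed; a pose out of reach is approached as far as the arm can. A call with a number of a shift or a turn outside -1 to 1 is refused whole. A call with a gripper value outside its range is refused whole. "fingers" is the opening, from -1 (shut) to 1 (fully open), set as the call begins (left out, the last holds). The fingers move at their own pace and stop on an object; the grip force is fixed at half the most. Time passes only in rows, so rows that do not move let the fingers close. It gives the time, the measured TCP pose, the force, the opening and the grip force at its end, in the units of the state.
- manip.get_state(): the state, without advancing time (a new reading comes with each control period).
- eyes.read_camera(name): name is "side" or "top" or "wrist"; returns a dict with "pixels" (480x640x3 uint8, red, green, blue), "depth" (480x640 float32, m along the optical axis (not along the pixel's ray), 0 where there is no reading), "mtx" (3x3 intrinsics, pixels), "world_from_camera" (4x4, takes a point from camera to world coordinates). Camera axes: x right, y down, z forward; pixel columns grow to the right and rows downward; lengths in m; the calibration is good to about 2 mm. A picture is of the moment at which its call begins.
- order.sign_off(): hands the job in; it is judged then, once.
Trained networks look in a picture, given as the dict that the camera call returned (one of the last four; its "shot" number tells which), for a name from the list of things; names that differ only in an ending like _2 or _b are one class to them, and where a whole thing is asked for, a point or a joint stands for the part that bears it (a point fixed in the world has none). Each returns a list of dicts, best first, with "confidence" (0 to 1); they miss things now and then, are a little off and sometimes report something else, mostly with a low value. They report only what shows in the picture. A call takes as long as a camera call. They do not tell look-alikes from the thing itself.
- spot_in(picture, thing): "box" ([left, top, right, bottom] in pixels, round what is visible of it).
The state is a dict: "clock": time; "qpos": joint angles; "joint_vel": joint speeds; "tau": joint torques, N m; "tcp_pos": TCP position; "orientation": TCP orientation; "contact_force": force on the tool from outside, world axes, zero at the start; "torque": the same for the moment, N m; "grip_width": finger opening in m; "grasp_force": force on a finger pad.
Only numpy, scipy, OpenCV 4.12 (cv2) and the standard library are available. Lean on these libraries where they do the work, as an engineer would, in place of code of your own. Each camera call takes 0.05 s, during which the arm holds its last target. There are 200 camera calls.

## Working session

There is one attempt and no reset: what is moved stays moved. The work goes in short steps, Python scripts to look and compute and a tool call to move; the robot and the scene stay as the last step left them, time stands still between calls to the robot, and variables do not carry over. Pictures are saved under pics/ and viewed, at most 10 in all, crops included, and the job is handed in when it is done.

Besides the shell and the picture viewer there is one more tool, called after ">>>" as name(argument=value, ...), one argument or row to a line, values as JSON. move_arm: Moves the arm, as the interface text tells. Its arguments: {"type":"object","properties":{"moves":{"type":"array","items":{"type":"array"}},"fingers":{"type":"number"}},"required":["moves"]}

```bash
mkdir -p pics; ls; cat > h.py <<'E'
import numpy as np, cv2, json
from rig import manip, eyes, order, spot_in
from scipy.spatial.transform import Rotation as Rn
def cloud(p):
    K=p["mtx"];d=p["depth"];v,u=np.mgrid[0:480,0:640]
    c=np.stack([(u-K[0,2])/K[0,0]*d,(v-K[1,2])/K[1,1]*d,d],-1)
    T=p["world_from_camera"];w=c@T[:3,:3].T+T[:3,3]
    w[d==0]=np.nan
    return w
def save(p,n): cv2.imwrite("pics/"+n,cv2.cvtColor(p["pixels"],cv2.COLOR_RGB2BGR))
E
python3 - <<'E'
from h import *
np.set_printoptions(precision=3,suppress=True)
print(manip.get_state())
p=eyes.read_camera("top");save(p,"top0.png");w=cloud(p);np.save("top0.npy",w)
print(p["world_from_camera"])
for n in ["jig","jig_fence","jig_bed","tin","tin_lid","lid_knob","cap","wrench","piston","grease_jar"]:
    for r in spot_in(p,n)[:3]:
        b=np.array(r["box"]);c=((b[:2]+b[2:])/2).astype(int)
        print(n,round(r["confidence"],2),b.round(),w[c[1],c[0]])
s=eyes.read_camera("side");save(s,"side0.png")
E
```

```text
pics
{'clock': 0.0, 'qpos': array([ 1.133,  0.277,  1.506, -0.   ,  1.361, -0.121]), 'joint_vel': array([-0.   ,  0.001, -0.002, -0.   ,  0.001,  0.001]), 'tau': array([ -0.001, -41.676, -24.58 ,  -0.   ,   0.011,   0.   ]), 'tcp_pos': array([0.179, 0.546, 0.23 ]), 'orientation': array([-3.14 , -0.   ,  2.825]), 'contact_force': array([ 0.109, -0.283,  0.58 ]), 'torque': array([-0.043,  0.037, -0.023]), 'grasp_force': 0.0, 'grip_width': 0.0855351256515077}
[[-0.009 -0.986  0.164  0.285]
 [-1.     0.011  0.013  0.04 ]
 [-0.014 -0.164 -0.986  1.744]
 [ 0.     0.     0.     1.   ]]
jig 0.7 [388. 212. 474. 291.] [ 0.561 -0.269  0.02 ]
jig_fence 0.82 [391. 213. 455. 243.] [ 0.624 -0.241  0.054]
jig_bed 0.84 [387. 219. 474. 288.] [ 0.556 -0.267  0.017]
tin 0.55 [337. 132. 398. 192.] [ 0.832 -0.095  0.008]
tin_lid 0.85 [246. 139. 303. 196.] [0.81  0.176 0.032]
tin_lid 0.64 [169. 330. 226. 389.] [0.265 0.386 0.036]
tin_lid 0.61 [196. 243. 257. 305.] [0.495 0.301 0.092]
lid_knob 0.72 [164. 331. 227. 388.] [0.265 0.393 0.031]
lid_knob 0.69 [245. 139. 304. 196.] [0.81  0.176 0.032]
lid_knob 0.59 [194. 246. 256. 304.] [0.493 0.305 0.084]
wrench 0.6 [314. 163. 325. 214.] [0.751 0.047 0.011]
piston 0.91 [301. 298. 322. 324.] [0.392 0.072 0.056]
grease_jar 0.55 [360. 306. 378. 322.] [ 0.382 -0.086  0.061]
```

View pics/top0.png

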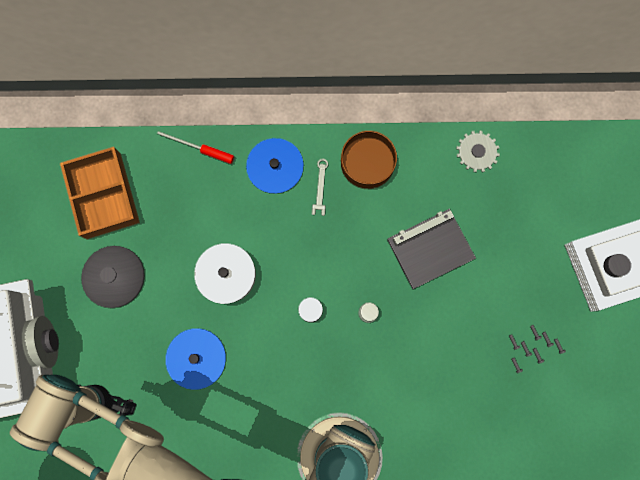

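```bash
python3 - <<'E'
import numpy as np, cv2
im=cv2.imread("pics/top0.png")
cv2.imwrite("pics/crop0.png",cv2.resize(im[230:320,180:280],None,fx=6,fy=6,interpolation=cv2.INTER_CUBIC))
w=np.load("top0.npy")
r=w[235:315,185:270].reshape(-1,3);r=r[~np.isnan(r).any(1)]
d=r[(abs(r[:,2]-.061)<.008)];k=r[(r[:,2]>.085)&(r[:,2]<.105)]
for q in (d,k):
    (cx,cy),rad=cv2.minEnclosingCircle(q[:,:2].astype(np.float32));print(len(q),cx,cy,rad,q.mean(0),np.percentile(q[:,2],[5,50,95]))
r=w[200:300,375:485].reshape(-1,3);r=r[~np.isnan(r).any(1)]
for lo,hi in((.045,.062),(.012,.03)):
    q=r[(r[:,2]>lo)&(r[:,2]<hi)];b=cv2.minAreaRect(q[:,:2].astype(np.float32));print(b,cv2.boxPoints(b).round(3).tolist(),np.median(q[:,2]))
E
```

```text
2530 0.4991292357444763 0.3112345039844513 0.08420994132757187 [0.49743667 0.31065433 0.05957466] [0.05429775 0.05937609 0.06552447]
55 0.4982605576515198 0.3100588619709015 0.013976204209029675 [0.49872024 0.31004107 0.08886246] [0.08544908 0.08883516 0.0924466 ]
((0.6275257468223572, -0.2437792867422104), (0.03091362677514553, 0.1814102977514267), 25.03534698486328) [[0.574999988079071, -0.1679999977350235], [0.6520000100135803, -0.3330000042915344], [0.6800000071525574, -0.3190000057220459], [0.6029999852180481, -0.1550000011920929]] 0.05388567126580668
((0.5770809054374695, -0.27096301317214966), (0.2921573519706726, 0.25105202198028564), 85.73479461669922) [[0.4410000145435333, -0.40700000524520874], [0.6909999847412109, -0.4259999990463257], [0.7129999995231628, -0.13500000536441803], [0.46299999952316284, -0.11599999666213989]] 0.019852256272221203
```

View crop.

View pics/crop0.png

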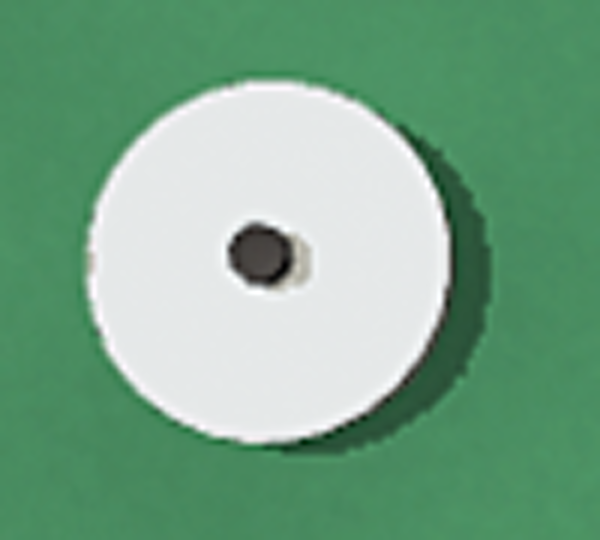

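View pics/side0.png

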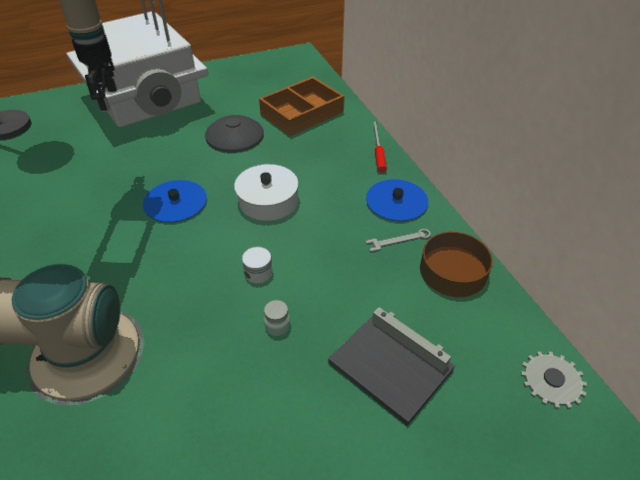

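White lid on the tin at top (225,273) is the bare-aluminium one. What it could be confused with: blue lids at (275,165) and (195,358), the dark dome at (113,277) and the brown tin at (369,160). The crop shows a white disc with a black knob, so that is the choice. The jig lies to the right, turned about 0.44 rad.

>>> move_arm(
  moves=[
    [[-0.75,-0.25,0.2],0],
    [[-0.75,-0.25,0.2],0],
    [[-0.75,-0.25,0.2],0],
    [[-0.75,-0.25,0.2],0],
    [[-0.75,-0.25,0.2],0],
    [[-0.75,-0.25,0.2],0],
    [[-0.75,-0.25,0.2],0],
    [[-0.75,-0.25,0.2],0],
    [[-0.75,-0.25,0.2],0],
    [[-0.75,-0.25,0.2],0],
    [[0,0,0],0],
    [[0,0,0],0],
  ],
  fingers=1,
)

```text
clock: 1.8
tcp_pos: [0.4969, 0.3102, 0.1309]
orientation: [-3.141, -0.001, 2.823]
contact_force: [-0.8, 0.5, -0.8]
grip_width: 0.0853
grasp_force: 0.0
```

```bash
cat >> h.py <<'E'
def go(x,y,z,yaw=None):
    s=manip.get_state();R=Rn.from_euler("xyz",s["orientation"])
    d=R.inv().apply(np.array([x,y,z])-s["tcp_pos"])/0.05
    print("pos",s["tcp_pos"].round(4),"rpy",s["orientation"].round(4),"t",round(s["clock"],2),"F",s["contact_force"].round(2),"w",round(s["grip_width"],4))
    print("units",d.round(3))
    if yaw is not None:
        # tool z down: + turn lowers yaw
        e=(s["orientation"][2]-yaw+np.pi/2)%np.pi-np.pi/2
        print("turn units",round(e/np.radians(120),4),"rows",abs(e)/np.radians(8.59), "q6",s["qpos"][5])
E
python3 - <<'E'
from h import *
p=eyes.read_camera("wrist");save(p,"w1.png");w=cloud(p);q=w.reshape(-1,3)
q=q[~np.isnan(q).any(1)]
k=q[(q[:,2]>.08)&(q[:,2]<.095)&(np.hypot(q[:,0]-.498,q[:,1]-.31)<.03)]
print(len(k),cv2.minEnclosingCircle(k[:,:2].astype(np.float32)),np.median(k[:,2]))
d=q[(q[:,2]>.056)&(q[:,2]<.064)];print(np.median(d[:,2]))
go(.498,.31,.063)
E
```

```text
1694 ((0.498481422662735, 0.312256783246994), 0.01399476919323206) 0.08784806795068317
0.06000886303118061
pos [0.4962 0.3109 0.1312] rpy [ 3.1416e+00 -1.0000e-03  2.8240e+00] t 1.85 F [-0.88  0.    0.14] w 0.0852
units [-0.04  -0.005  1.364]
```

>>> move_arm(
  moves=[
    [[-0.04,0.03,0.4],0],
    [[0,0,0.4],0],
    [[0,0,0.36],0],
    [[0,0,0.2],0],
    [[0,0,0],0],
    [[0,0,0],0],
  ],
)

```text
clock: 2.45
tcp_pos: [0.4989, 0.3124, 0.064]
orientation: [3.141, 0.001, 2.826]
contact_force: [0.3, 0.0, 0.1]
grip_width: 0.0851
grasp_force: 0.0
```

>>> move_arm(
  moves=[
    [[0,0,0],0],
    [[0,0,0],0],
    [[0,0,0],0],
    [[0,0,0],0],
    [[0,0,0],0],
    [[0,0,0],0],
    [[0,0,0],0],
    [[0,0,0],0],
  ],
  fingers=-1,
)

```text
clock: 3.25
tcp_pos: [0.4993, 0.3118, 0.064]
orientation: [3.141, 0.001, 2.825]
contact_force: [-1.6, -0.7, 5.4]
grip_width: 0.0259
grasp_force: 59.0
```

>>> move_arm(
  moves=[
    [[0,0,-0.1],0],
    [[0,0,-0.2],0],
    [[0,0,-0.3],0],
    [[0,0,-0.4],0],
    [[0,0,-0.4],0],
    [[0,0,-0.3],0],
    [[0,0,0],0],
    [[0,0,0],0],
  ],
)

```text
clock: 4.05
tcp_pos: [0.4987, 0.3115, 0.1482]
orientation: [-3.142, -0.0, 2.825]
contact_force: [0.6, -0.8, -1.6]
grip_width: 0.0262
grasp_force: 59.1
```

```bash
python3 - <<'E'
from h import *
go(.545,.015,.148)
p=eyes.read_camera("wrist");save(p,"w2.png")
p=eyes.read_camera("top");w=cloud(p);q=w.reshape(-1,3);q=q[~np.isnan(q).any(1)]
m=(q[:,2]>.1)&(q[:,2]<.16)&(np.hypot(q[:,0]-.499,q[:,1]-.312)<.1);q=q[m]
A=np.c_[q[:,:2],np.ones(len(q))]
for i in range(5):
    c=np.linalg.lstsq(A,q[:,2],rcond=None)[0];r=q[:,2]-A@c;k=abs(r)<.006;A=A[k];q=q[k]
print(len(q),c,q[:,2].mean())
for r in spot_in(p,"cap"): print(r)
E
```

```text
pos [0.4987 0.3115 0.1482] rpy [-3.1416e+00 -1.0000e-04  2.8248e+00] t 4.05 F [ 0.57 -0.78 -1.61] w 0.0262
units [-2.728e+00 -5.346e+00  4.000e-03]
1515 [-0.00709067  0.00144736  0.14549208] 0.14248471594085224
```

>>> move_arm(
  moves=[
    [[-0.13,-0.25,0],0],
    [[-0.23,-0.45,0],0],
    [[-0.26,-0.52,0],0],
    [[-0.26,-0.52,0],0],
    [[-0.26,-0.52,0],0],
    [[-0.26,-0.52,0],0],
    [[-0.26,-0.52,0],0],
    [[-0.26,-0.52,0],0],
    [[-0.26,-0.52,0],0],
    [[-0.25,-0.5,0],0],
    [[-0.2,-0.35,0],0],
    [[-0.1,-0.15,0],0],
  ],
)

```text
clock: 5.4
tcp_pos: [0.5452, 0.0127, 0.1478]
orientation: [-3.14, -0.001, 2.823]
contact_force: [-0.2, 0.6, -1.2]
grip_width: 0.0261
grasp_force: 59.2
```

>>> move_arm(
  moves=[
    [[0,0,0.2],0],
    [[0,0,0.4],0],
    [[0,0,0.5],0],
    [[0,0,0.5],0],
    [[0,0,0.4],0],
    [[0,0,0.2],0],
    [[0,0,0.1],0],
    [[0,0,0.1],0],
    [[0,0,0],0],
    [[0,0,0],0],
  ],
)

```text
clock: 6.4
tcp_pos: [0.546, 0.0154, 0.0289]
orientation: [3.141, 0.001, 2.825]
contact_force: [1.3, 0.4, -1.8]
grip_width: 0.0258
grasp_force: 59.2
```

Expected touchdown near TCP z = 0.0155; go down in small steps.

>>> move_arm(
  moves=[
    [[0,0,0.1],0],
    [[0,0,0.1],0],
    [[0,0,0.04],0],
    [[0,0,0],0],
    [[0,0,0],0],
  ],
)

```text
clock: 6.9
tcp_pos: [0.5454, 0.0154, 0.0162]
orientation: [3.142, -0.0, 2.825]
contact_force: [1.0, 0.0, -1.3]
grip_width: 0.0259
grasp_force: 59.2
```

>>> move_arm(
  moves=[
    [[0,0,0.02],0],
    [[0,0,0.02],0],
    [[0,0,0],0],
    [[0,0,0],0],
  ],
)

```text
clock: 7.3
tcp_pos: [0.5457, 0.0154, 0.015]
orientation: [3.141, 0.001, 2.825]
contact_force: [-1.1, -0.6, 4.8]
grip_width: 0.0262
grasp_force: 59.8
```

>>> move_arm(
  moves=[
    [[0,0,0],0],
    [[0,0,0],0],
    [[0,0,0],0],
    [[0,0,0],0],
    [[0,0,0],0],
    [[0,0,0],0],
  ],
  fingers=1,
)

```text
clock: 7.9
tcp_pos: [0.5454, 0.0154, 0.0142]
orientation: [3.142, -0.0, 2.825]
contact_force: [0.5, 0.5, 0.2]
grip_width: 0.0854
grasp_force: 0.0
```

>>> move_arm(
  moves=[
    [[0,0,-0.3],0],
    [[0,0,-0.6],0],
    [[0,0,-0.8],0],
    [[0,0,-0.8],0],
    [[0,0,-0.5],0],
    [[0,0,0],0],
  ],
)

```text
clock: 8.5
tcp_pos: [0.5482, 0.0152, 0.1686]
orientation: [3.14, 0.009, 2.825]
contact_force: [0.3, 0.5, 0.3]
grip_width: 0.0857
grasp_force: 0.0
```

```bash
python3 - <<'E'
from h import *
p=eyes.read_camera("top");save(p,"top1.png");w=cloud(p)
for n in ("cap","tin","tin_lid"):
  for r in spot_in(p,n)[:3]: print(n,r["confidence"],np.round(r["box"]))
q=w[235:315,185:270].reshape(-1,3);q=q[~np.isnan(q).any(1)]
q=q[(np.hypot(q[:,0]-.4985,q[:,1]-.3115)<.065)&(q[:,2]>.035)&(q[:,2]<.055)]
print(len(q),q[:,2].mean(),cv2.minAreaRect(q[:,:2].astype(np.float32)))
go(.4985,.3115,.2)
q=w.reshape(-1,3);q=q[~np.isnan(q).any(1)]
q=q[(np.hypot(q[:,0]-.5457,q[:,1]-.0154)<.09)];print(np.percentile(q[:,2],[5,25,50,75,95]))
E
```

```text
cap 0.71 [210. 266. 238. 288.]
tin 0.89 [200. 248. 256. 304.]
tin 0.35 [211. 264. 238. 285.]
tin_lid 0.95 [250. 139. 303. 194.]
tin_lid 0.83 [309. 247. 351. 287.]
tin_lid 0.72 [166. 328. 227. 388.]
309 0.044920291241306 ((0.5028677582740784, 0.3188399076461792), (0.04196707159280777, 0.05815201997756958), 37.057193756103516)
pos [0.5443 0.0155 0.1628] rpy [-3.1410e+00 -2.9000e-03  2.8248e+00] t 8.7 F [ 0.32  0.42 -0.2 ] w 0.0856
units [ 2.717  5.34  -0.739]
[0.0042613  0.01388643 0.55306405 0.56728961 0.5735974 ]
```

>>> move_arm(
  moves=[
    [[0,0,0],0.07],
    [[0,0,0],0.07],
    [[0,0,0],0.07],
    [[0,0,0],0.07],
    [[0,0,0],0.07],
    [[0,0,0],0.07],
    [[0,0,0],0.07],
    [[0,0,0],0.07],
    [[0,0,0],0.07],
    [[0,0,0],0.07],
    [[0,0,0],0.07],
    [[0,0,0],0.07],
  ],
)

```text
clock: 9.9
tcp_pos: [0.5443, 0.0155, 0.1623]
orientation: [-3.138, 0.002, 1.059]
contact_force: [-0.0, 0.8, 0.4]
grip_width: 0.085
grasp_force: 0.0
```

>>> move_arm(
  moves=[
    [[0,0,0],0.07],
    [[0,0,0],0.07],
    [[0,0,0],0.06],
    [[0,0,0],0],
    [[0,0,0],0],
  ],
)

```text
clock: 10.4
tcp_pos: [0.5447, 0.0154, 0.163]
orientation: [-3.14, 0.002, 0.649]
contact_force: [-1.0, 0.4, 0.9]
grip_width: 0.085
grasp_force: 0.0
```

```bash
python3 - <<'E'
from h import *
go(.503,.319,.17,np.radians(37))
E
```

```text
pos [0.5447 0.0154 0.163 ] rpy [-3.1397e+00  1.9000e-03  6.4920e-01] t 10.4 F [-0.96  0.4   0.88] w 0.085
units [ 3.006 -5.341 -0.136]
turn units 0.0016 rows 0.022766529378216407 q6 0.8221321742886616
```

View pics/top1.png

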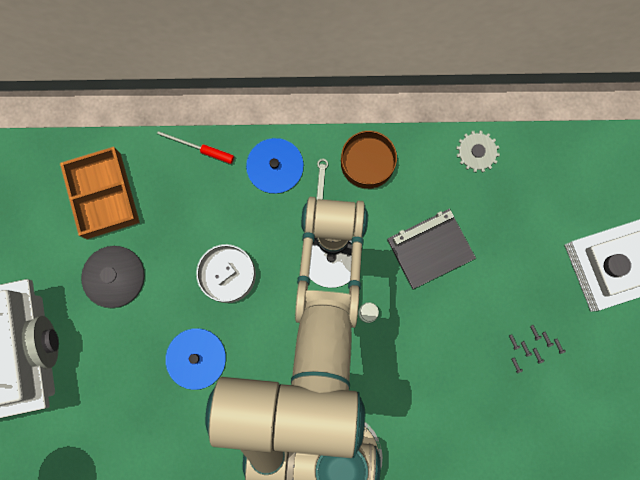

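The top view shows the tin open at (225,273) with the cap inside at about (225,273), and the lid flat on the bench under the arm at (331,265).

>>> move_arm(
  moves=[
    [[0.2,-0.34,0],0],
    [[0.4,-0.7,0],0],
    [[0.4,-0.7,0],0],
    [[0.4,-0.7,0],0],
    [[0.4,-0.7,0],0],
    [[0.4,-0.7,0],0],
    [[0.4,-0.7,0],0],
    [[0.3,-0.6,0],0],
    [[0.1,-0.2,0],0],
    [[0,0,0],0],
    [[0,0,0],0],
  ],
)

```text
clock: 11.5
tcp_pos: [0.5042, 0.3178, 0.1639]
orientation: [3.141, 0.001, 0.648]
contact_force: [0.4, 0.1, 0.2]
grip_width: 0.0852
grasp_force: 0.0
```

```bash
python3 - <<'E'
from h import *
for i in range(2):
  p=eyes.read_camera("wrist");w=cloud(p)
  q=w.reshape(-1,3);q=q[~np.isnan(q).any(1)]
  q=q[(np.hypot(q[:,0]-.503,q[:,1]-.319)<.045)&(q[:,2]>.04)&(q[:,2]<.05)]
  print(len(q),np.median(q[:,2]),cv2.minAreaRect(q[:,:2].astype(np.float32)),q.mean(0))
save(p,"w3.png")
(cx,cy),_,a=cv2.minAreaRect(q[:,:2].astype(np.float32))
go(cx,cy,.012,np.radians(a))
E
```

```text
3622 0.04605642504048982 ((0.5037198662757874, 0.3194582760334015), (0.0407000295817852, 0.058098193258047104), 37.44873046875) [0.50446672 0.3200191  0.04598689]
3626 0.04602418624998056 ((0.5036866068840027, 0.31939542293548584), (0.040619734674692154, 0.05796404182910919), 37.379493713378906) [0.50436633 0.31992755 0.04596547]
pos [0.5045 0.3173 0.1642] rpy [3.141e+00 8.000e-04 6.457e-01] t 11.6 F [-0.22  0.4   0.5 ] w 0.0852
units [ 0.014 -0.045  3.043]
turn units -0.0032 rows 0.04462420752740638 q6 1.3704835084870055
```

View pics/w3.png

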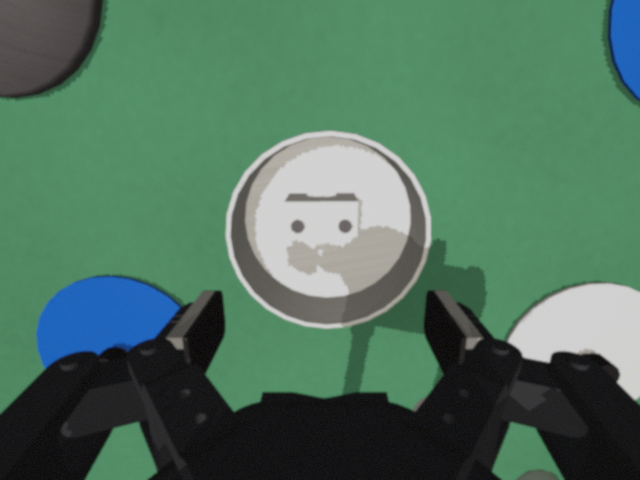

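The wrist view shows the cap (bolt holes at (298,226) and (345,226)) in the tin, with its long axis along the finger line. Descending.

>>> move_arm(
  moves=[
    [[0.01,-0.04,0.3],0],
    [[0,0,0.5],0],
    [[0,0,0.5],0],
    [[0,0,0.5],0],
    [[0,0,0.5],0],
    [[0,0,0.4],0],
    [[0,0,0.2],0],
    [[0,0,0.1],0],
    [[0,0,0],0],
    [[0,0,0],0],
  ],
)

```text
clock: 12.6
tcp_pos: [0.5043, 0.3209, 0.0153]
orientation: [3.141, -0.002, 0.646]
contact_force: [0.8, -0.9, -0.3]
grip_width: 0.0853
grasp_force: 0.0
```

>>> move_arm(
  moves=[
    [[0,0,0],0],
    [[0,0,0],0],
    [[0,0,0],0],
    [[0,0,0],0],
    [[0,0,0],0],
    [[0,0,0],0],
  ],
  fingers=-1,
)

```text
clock: 13.2
tcp_pos: [0.5042, 0.3212, 0.0155]
orientation: [3.141, -0.002, 0.647]
contact_force: [0.7, 0.1, 5.3]
grip_width: 0.0572
grasp_force: 65.8
```

>>> move_arm(
  moves=[
    [[0,0,-0.1],0],
    [[0,0,-0.2],0],
    [[0,0,-0.4],0],
    [[0,0,-0.5],0],
    [[0,0,-0.5],0],
    [[0,0,-0.5],0],
    [[0,0,-0.5],0],
    [[0,0,-0.3],0],
    [[0,0,0],0],
    [[0,0,0],0],
  ],
)

```text
clock: 14.2
tcp_pos: [0.503, 0.3205, 0.1641]
orientation: [-3.141, 0.001, 0.647]
contact_force: [-0.6, -0.3, -2.0]
grip_width: 0.0567
grasp_force: 64.9
```

```bash
python3 - <<'E'
from h import *
p=eyes.read_camera("wrist");save(p,"w4.png")
w=np.load("top0.npy");q=w[195:300,375:490].reshape(-1,3);q=q[~np.isnan(q).any(1)]
f=q[(q[:,2]>.046)&(q[:,2]<.06)]
# fence top: long axis by PCA; 
c=f.mean(0);u,s,vt=np.linalg.svd(f[:,:2]-c[:2],full_matrices=False);d=vt[0];d=d if d[1]>0 else -d;n=np.array([d[1],-d[0]])
print("jig yaw",np.arctan2(n[1],n[0]),"c",c, "span n",np.percentile((f[:,:2]-c[:2])@n,[1,10,90,99]),"span y",np.percentile((f[:,:2]-c[:2])@d,[0,100]))
b=q[(q[:,2]>.014)&(q[:,2]<.026)&(np.hypot(q[:,0]-.573,q[:,1]+.269)<.135)]
# bed rows
B=(b[:,:2]-c[:2])@np.c_[n,d];print("bed span",B.min(0),B.max(0))
print("bed z",np.median(b[:,2]))
print(cv2.minAreaRect(b[:,:2].astype(np.float32)))
th=.436;go(.5,.0,.17,th)
E
```

```text
jig yaw 0.4400079973842617 c [ 0.62325465 -0.24395818  0.05369087] span n [-0.01083357 -0.0091645   0.00867592  0.01648758] span y [-0.09233542  0.08904944]
bed span [-0.14050136 -0.10204379] [0.04530503 0.10455123]
bed z 0.0198369288173188
((0.5794063210487366, -0.2631159722805023), (0.18664316833019257, 0.20550256967544556), 25.730661392211914)
pos [0.5026 0.3203 0.1633] rpy [-3.1411e+00  2.0000e-03  6.4670e-01] t 14.25 F [-0.38 -0.17 -1.95] w 0.057
units [-3.902  5.082 -0.128]
turn units 0.1006 rows 1.4051840187168458 q6 1.3748254845047894
```

>>> move_arm(
  moves=[
    [[0,0,0],0.05],
    [[0,0,0],0.049],
    [[-0.1,0.3,0],0],
    [[-0.2,0.6,0],0],
    [[-0.23,0.73,0],0],
    [[-0.23,0.73,0],0],
    [[-0.23,0.73,0],0],
    [[-0.23,0.73,0],0],
    [[-0.23,0.73,0],0],
    [[-0.23,0.73,0],0],
    [[-0.23,0.73,0],0],
    [[-0.23,0.73,0],0],
  ],
)

```text
clock: 15.45
tcp_pos: [0.5487, -0.0321, 0.1633]
orientation: [-3.141, 0.002, 0.441]
contact_force: [1.3, -0.4, -2.0]
grip_width: 0.0572
grasp_force: 64.8
```

>>> move_arm(
  moves=[
    [[-0.23,0.73,0],0],
    [[-0.23,0.73,0],0],
    [[-0.23,0.73,0],0],
    [[-0.23,0.73,0],0],
    [[-0.22,0.7,0],0],
    [[-0.16,0.5,0],0],
    [[-0.08,0.3,0],0],
    [[0,0,0],0],
    [[0,0,0],0],
  ],
)

```text
clock: 16.35
tcp_pos: [0.5806, -0.2583, 0.1635]
orientation: [-3.139, 0.001, 0.439]
contact_force: [0.7, 0.3, -2.7]
grip_width: 0.0573
grasp_force: 64.9
```

```bash
python3 - <<'E'
from h import *
go(.5825,-.2632,.163,.44)
p=eyes.read_camera("wrist");save(p,"w5.png");w=cloud(p)
q=w.reshape(-1,3);q=q[~np.isnan(q).any(1)]
f=q[(q[:,2]>.050)&(q[:,2]<.062)&(np.hypot(q[:,0]-.62,q[:,1]+.244)<.12)]
c=f.mean(0);u,s,vt=np.linalg.svd(f[:,:2]-c[:2],full_matrices=False);d=vt[0];d=d if d[1]>0 else -d;n=np.array([d[1],-d[0]])
a=(f[:,:2]-c[:2])@n;t=(f[:,:2]-c[:2])@d
print(len(f),"yaw",np.arctan2(n[1],n[0]),c,np.percentile(a,[1,50,99]),t.min(),t.max())
r=manip.get_state()["tcp_pos"]
k=q[(abs(q[:,2]-.17)<.06)&(np.hypot(q[:,0]-r[0],q[:,1]-r[1])<.06)];print(len(k))
E
```

```text
pos [ 0.5806 -0.2583  0.1635] rpy [-3.1389e+00  7.0000e-04  4.3940e-01] t 16.35 F [ 0.7   0.35 -2.68] w 0.0573
units [-0.008  0.105  0.011]
turn units -0.0003 rows 0.0038966658913626826 q6 0.6025300272957165
7255 yaw 0.4415034345304646 [ 0.62512609 -0.24440218  0.0557391 ] [-0.01084976 -0.00017792  0.01707012] -0.09001258861673038 0.08979037706532059
34713
```

View pics/w5.png

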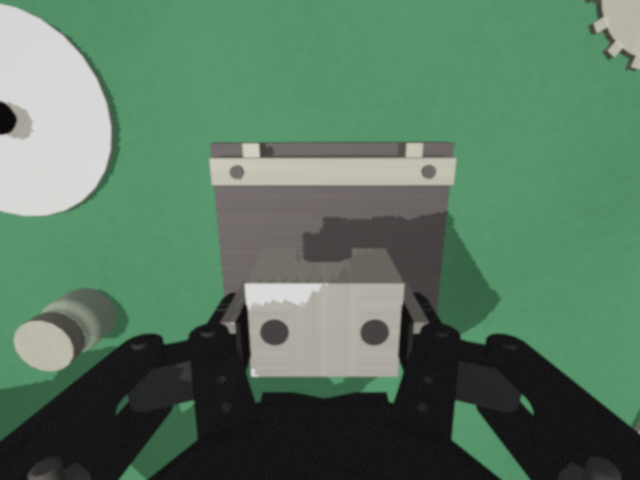

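Cap held level at (325,330), its long side parallel to the fence at (333,170), gap about 15 mm.

>>> move_arm(
  moves=[
    [[0,0,0.3],0],
    [[0,0,0.5],0],
    [[0,0,0.5],0],
    [[0,0,0.5],0],
    [[0,0,0.4],0],
    [[0,0,0.2],0],
    [[0,0,0.1],0],
    [[0,0,0.06],0],
    [[0,0,0],0],
    [[0,0,0],0],
  ],
)

```text
clock: 17.4
tcp_pos: [0.5822, -0.2594, 0.0373]
orientation: [3.14, -0.001, 0.439]
contact_force: [-0.1, -0.2, -2.2]
grip_width: 0.057
grasp_force: 65.0
```

>>> move_arm(
  moves=[
    [[0,0,0.03],0],
    [[0,0,0.03],0],
    [[0,0,0],0],
    [[0,0,0],0],
  ],
)

```text
clock: 17.8
tcp_pos: [0.5815, -0.2591, 0.0333]
orientation: [-3.141, -0.0, 0.439]
contact_force: [0.8, 0.0, -2.5]
grip_width: 0.0569
grasp_force: 65.0
```

>>> move_arm(
  moves=[
    [[0,0,0.03],0],
    [[0,0,0.02],0],
    [[0,0,0],0],
    [[0,0,0],0],
  ],
)

```text
clock: 18.2
tcp_pos: [0.5815, -0.2591, 0.0307]
orientation: [-3.141, -0.0, 0.439]
contact_force: [0.2, -0.1, -3.0]
grip_width: 0.0567
grasp_force: 65.0
```

>>> move_arm(
  moves=[
    [[0,0,0.02],0],
    [[0,0,0],0],
    [[0,0,0],0],
  ],
)

```text
clock: 18.5
tcp_pos: [0.5816, -0.2591, 0.0305]
orientation: [3.141, -0.0, 0.439]
contact_force: [-2.4, 1.0, 4.8]
grip_width: 0.0569
grasp_force: 65.6
```

>>> move_arm(
  moves=[
    [[0.08,0,0],0],
    [[0.08,0,0],0],
    [[0.06,0,0],0],
    [[0.04,0,0],0],
    [[0,0,0],0],
    [[0,0,0],0],
  ],
)

```text
clock: 19.1
tcp_pos: [0.5937, -0.2542, 0.0305]
orientation: [3.14, -0.0, 0.44]
contact_force: [-2.4, -0.8, 4.4]
grip_width: 0.057
grasp_force: 65.9
```

>>> move_arm(
  moves=[
    [[0.02,0,0],0],
    [[0.02,0,0],0],
    [[0.02,0,0],0],
    [[0,0,0],0],
    [[0,0,0],0],
  ],
)

```text
clock: 19.6
tcp_pos: [0.5958, -0.2532, 0.0305]
orientation: [3.14, 0.001, 0.44]
contact_force: [-3.2, -2.1, 5.5]
grip_width: 0.057
grasp_force: 66.0
```

```bash
python3 - <<'E'
from h import *
go(.6153-.02*.904,-.249-.02*.427,.0305,.4415)
s=manip.get_state()["contact_force"];print(s[0]*.904+s[1]*.427)
E
```

```text
pos [ 0.5958 -0.2532  0.0305] rpy [3.1402e+00 9.0000e-04 4.4000e-01] t 19.6 F [-3.21 -2.11  5.47] w 0.057
units [-0.011  0.09   0.001]
turn units -0.0007 rows 0.010054169629769641 q6 0.6234071481681598
-3.7996186384240516
```

>>> move_arm(
  moves=[
    [[0.02,0,0],0],
    [[0.02,0,0],0],
    [[0,0,0],0],
    [[0,0,0],0],
  ],
)

```text
clock: 20.0
tcp_pos: [0.5958, -0.2532, 0.0305]
orientation: [3.141, 0.005, 0.441]
contact_force: [-7.6, -4.5, 6.5]
grip_width: 0.0571
grasp_force: 66.2
```

>>> move_arm(
  moves=[
    [[0.02,0,0.01],0],
    [[0.02,0,0.01],0],
    [[0.01,0,0.01],0],
    [[0,0,0],0],
    [[0,0,0],0],
  ],
)

```text
clock: 20.5
tcp_pos: [0.5958, -0.2532, 0.0305]
orientation: [3.141, 0.009, 0.441]
contact_force: [-15.8, -7.2, 17.2]
grip_width: 0.0571
grasp_force: 67.4
```

```bash
python3 - <<'E'
from h import *
p=eyes.read_camera("wrist");save(p,"w6.png");w=cloud(p);q=w.reshape(-1,3);q=q[~np.isnan(q).any(1)]
n=np.array([.904,.427]);d=np.array([-.427,.904])
a=(q[:,:2]-[.6153,-.249])@n;t=(q[:,:2]-[.6153,-.249])@d
k=(abs(t+.0)<.02)&(a>-.05)&(a<-.002)&(abs(q[:,2]-.061)<.004);c=q[k];print(len(c))
A=np.c_[a[k],t[k],np.ones(k.sum())];print(np.linalg.lstsq(A,c[:,2],rcond=None)[0],np.percentile(a[k],[1,99]))
s=spot_in(p,"cap");print(s[:1])
t=eyes.read_camera("top");w=cloud(t);q=w.reshape(-1,3);q=q[~np.isnan(q).any(1)];q=q[np.hypot(q[:,0]-.5457,q[:,1]-.0154)<.08]
print(np.percentile(q[:,2],[5,50,95]))
print(manip.get_state()["contact_force"])
E
```

```text
9245
[-0.0024354  -0.0036947   0.06106251] [-0.03985053 -0.00234747]
[{'box': [244.3, 277.5, 407.7, 377.0], 'confidence': 0.86}]
[0.00294908 0.01001939 0.02105132]
[-15.0766828   -6.54671674  16.7211767 ]
```

View pics/w6.png

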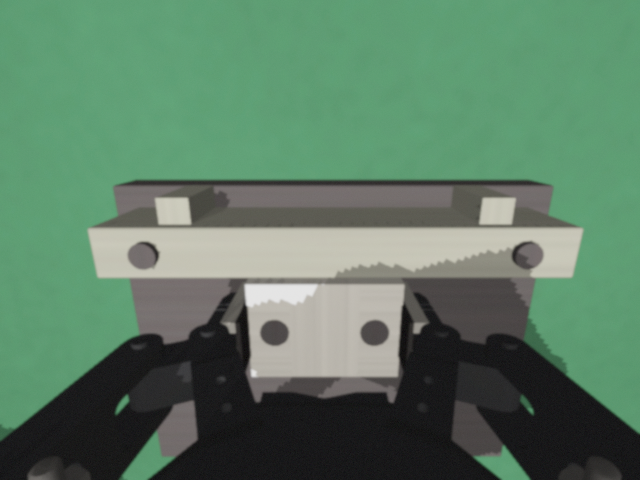

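The cap (top at (325,330)) sits flat on the bed with its long side on the fence edge at row 278. The lid is flat at z ≈ 10 mm, and the push is about 17 N down and 16 N in. Handing in.

```bash
python3 -c "
from h import *
print(order.sign_off())"
```

```text
the job is handed in; nothing more can be done
None
```

The job is handed in, with no verdict returned: the lid lies flat on the bench, knob up, and the cap is feet down on the bed with its long side on the fence, held with about 17 N down and 16 N into the fence.

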